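# Sort stripped curling-stone fittings into the parts trays

## Task

Sort the loose fittings stripped from the curling stones: put the handle, the two through-bolts, the nylon seating disc and the steel cup washer each into the parts tray that already holds its kind. Every piece must be set down, not dropped, so that it lies flat on the tray's floor beside what is already there, with the handle standing on its base. Do not shift the dial gauge that lies among them.

Things in the scene. Friction and masses are not known exactly. Their poses are not given: they have to be found in the camera images.
- handle: Black curling-stone handle standing on its base, 122 mm long, 59 high, 0.26 kg. Origin: under mid length; x along the grip from base to tail. Base: disc 58 mm across, 13 high, at x = -33. A gooseneck rises at x = -45 to a level grip bar 24 mm wide (y), z = 38 to 59, x = -33 to +60, free below from x = 0 on. Base weighted: centre of mass near x = -25.
- bolt_a: Steel through-bolt, one of two alike, lying with its square nut run on: 105 mm long, shaft 10 mm thick, square head and nut 17 mm across, so it lies level. Origin: on the shaft's axis at mid length, 8.5 mm above the surface; x along the shaft towards the head. Bare shaft to grip: x = -37 to +44 mm. Belongs in the bolt tray.
- bolt_b: Steel through-bolt, one of two alike, lying with its square nut run on: 105 mm long, shaft 10 mm thick, square head and nut 17 mm across, so it lies level. Origin: on the shaft's axis at mid length, 8.5 mm above the surface; x along the shaft towards the head. Bare shaft to grip: x = -37 to +44 mm. Belongs in the bolt tray.
- disc: Off-white nylon seating disc lying flat: 50 mm in diameter, 10 mm thick, 13 mm hole in the middle. Origin: its centre, 5 mm above its underside; z is its axis.
- cup_washer: Steel cup washer (dished ring) lying small end down: 40 mm across its rim, 27 mm at its foot, 12 mm high, open in the middle. The upper 6 mm of its outside is an upright rim, the lower 6 mm tapers. Origin: on its axis, 6 mm above its underside; z is its axis.
- dial_gauge: Dial gauge lying on its back among the fittings, loose, not to be shifted: round metal case 54 mm across, 23 mm high, white face, thin stem reaching 68 mm from the centre along -x. Origin: under the middle of the case.
- tray_handle: Grey sheet-metal tray, fixed, all four alike: 154 (x) by 166 (y) mm, walls 4 mm thick, 22 mm high, floor 4 mm above the bench. Origin: centre of underside; white label on its -x wall. Holds one handle, fixed, along the tray's x at y = -42 mm; the side y = -10 to +79 is free for the loose handle, also along x (grip at about y = +37).
- tray_bolt: Grey sheet-metal tray, fixed, all four alike: 154 (x) by 166 (y) mm, walls 4 mm thick, 22 mm high, floor 4 mm above the bench. Origin: centre of underside; white label on its -x wall. Holds one bolt, fixed, along the tray's x at y = -66 mm; the rest is free, with room for two bolts along x, side by side (say at y = -18 and +38).
- tray_disc: Grey sheet-metal tray, fixed, all four alike: 154 (x) by 166 (y) mm, walls 4 mm thick, 22 mm high, floor 4 mm above the bench. Origin: centre of underside; white label on its -x wall. Holds two nylon discs, fixed, at x = +45, y = -30 and +34 mm; the -x half is free (say about x = -35, y = 0).
- tray_cup: Grey sheet-metal tray, fixed, all four alike: 154 (x) by 166 (y) mm, walls 4 mm thick, 22 mm high, floor 4 mm above the bench. Origin: centre of underside; white label on its -x wall. Holds two cup washers, fixed, at x = +45, y = -42 and +22 mm; the -x half is free (say about x = -30, y = 0).

How it is judged:
By the outcome, as a careful person would: the job done as asked, in the order asked, and still so for the second after the job is handed in, with the robot touching nothing.
It also fails if it takes over 128 s, if anything falls off the work surface, if the arm or the gripper's body presses on something with over 40 N, if the wrist force passes 120 N, or if a joint passes its speed limit or range.

## Robot

A 6-joint arm with a two-finger parallel gripper is mounted at the origin on the work surface. World frame = base frame: x ahead of the robot, y to its left, z up, the work surface at z = 0. Lengths are in m, angles in rad, forces in N, time in s.
With the tool pointing down it reaches from about 0.35 to 1 m from the base axis. Payload 7.1 kg.
Tool frame: the origin (TCP) lies midway between the tips of the shut fingers; the grasp point (between the pads) lies 19 mm behind it; z points along the fingers, y is the line along which they close (so a half turn about z gives the same grasp; the last joint's range is limited). The gripper opens to 85 mm and grips with 20 to 120 N. Pads are 22 mm wide; open, the fingers measure 114 mm over their backs; the gripper's body (76 mm by 85 mm) begins 54 mm behind the grasp point. The pads swing forward as they close: fully open they stand 13 mm farther back than shut.
Start: joints at [1.252, 0.423, 1.63, -0, 1.089, -0.019], TCP at [0.185, 0.597, 0.231] pointing down, gripper open.
Joint ranges: [-3, 3], [-0.9, 2.11], [0.09, 2.58], [-1.31, 4.45], [0.11, 2.69], [-2.54, 2.54]. Speed limits (rad/s): [2.39, 2.39, 3.01, 3.14, 3.14, 3.14].

## Interface

Orientations are given as a unit quaternion [x, y, z, w].
In Python, from bench import telemetry, vision, workorder gives the robot as it stands.
- The arm moves only by the tool apply_moves, never from a script. Its argument "motion" is a list of rows, each a list of 7 numbers: the finger opening in m, from 0 to 0.0854, then the shift along the tool's x, y, z in m, then the turn, a rotation vector about the tool's x, y, z in rad. A call has 1 to 20 rows; each row is the pose to reach, as a shift and turn from the pose commanded when the call began, along the tool's axes at that moment; what a row does not reach only later rows make up. A row lasts 1/8 s, in which the tool goes at most 62.5 mm and 10.7 degrees, less where a joint would pass 70% of its speed; a pose out of reach is approached as far as the arm can. A call with a gripper value outside its range is refused whole. The fingers move at their own pace and stop on an object; "force" is the grip in N (left out, the last holds). Time passes only in rows, so rows that repeat a pose let the fingers close. It gives the time, the measured TCP pose, the force, the opening and the grip force at its end, in the units of the state.
- telemetry.get_obs(): the state, without advancing time (a new reading comes with each control period).
- vision.camera(name): name is "scene" or "side" or "wrist"; returns the picture (400x640x3 uint8, red, green, blue); there is no depth.
- vision.get_calibration(name): a dict with "K" (3x3 intrinsics, pixels), "view" (4x4, takes a point from world to camera coordinates). Camera axes: x right, y down, z forward; pixel columns grow to the right and rows downward; lengths in m; the calibration is good to about 2 mm. The wrist camera is an equidistant fisheye: a pixel r from the principal point sees the ray r / f radians off the axis. A picture is of the moment at which its call begins: read the wrist's pose just before it. get_calibration takes no time and is no camera call; for the wrist camera it gives the pose at the moment of the call.
- workorder.sign_off(): hands the job in; it is judged then, once.
The state is a dict: "time": time; "q": joint angles; "qvel": joint speeds; "effort": joint torques, N m; "tcp_pos": TCP position; "tool_rot": TCP orientation; "ft_force": force on the tool from outside, world axes, zero at the start; "torque": the same for the moment, N m; "width": finger opening in m; "finger_force": force on a finger pad.
Only numpy, scipy, OpenCV 4.12 (cv2) and the standard library are available. Lean on these libraries where they do the work, as an engineer would, in place of code of your own. Each camera call takes 0.05 s, during which the arm holds its last target. There are 200 camera calls.

## Working session

There is one attempt and no reset: what is moved stays moved. The work goes in short steps, Python scripts to look and compute and a tool call to move; the robot and the scene stay as the last step left them, time stands still between calls to the robot, and variables do not carry over. Pictures are saved under pics/ and viewed, at most 14 in all, crops included, and the job is handed in when it is done.

Besides the shell and the picture viewer there is one more tool, called after "Call:" by a JSON object that holds its "fn" and its "kwargs", one argument or row to a line. apply_moves: Moves the arm, as the interface text tells. Its arguments: {"type":"object","properties":{"motion":{"type":"array","items":{"type":"array","items":{"type":"number"}}},"force":{"type":"number"}},"required":["motion"]}

```bash
ls; mkdir -p pics
cat > h.py <<'E'
import numpy as np, cv2
from bench import telemetry, vision, workorder
from scipy.spatial.transform import Rotation as R
def snap(n,f):
    c=vision.get_calibration(n); im=vision.camera(n); cv2.imwrite(f'pics/{f}.png',im[:,:,::-1]); np.savez(f'pics/{f}.npz',K=c['K'],V=c['view']); return im
def pt(f,u,v,z,fish=False):
    d=np.load(f'pics/{f}.npz');K,V=d['K'],d['V']
    a=np.array([(u-K[0,2])/K[0,0],(v-K[1,2])/K[1,1]])
    if fish:
        r=np.hypot(*a); ray=np.array([*(a/max(r,1e-9)*np.sin(r)),np.cos(r)])
    else: ray=np.array([*a,1.])
    Rm=V[:3,:3]; c=-Rm.T@V[:3,3]; w=Rm.T@ray
    return c+w*(z-c[2])/w[2]
E
python3 - <<'E'
from h import *
for n in("scene","side","wrist"):
    snap(n,n+'0'); d=np.load(f'pics/{n}0.npz'); print(n,d['K'].round(1).tolist(),d['V'].round(3).tolist())
print(telemetry.get_obs())
E
```

```text
pics
scene [[407.0, 0.0, 314.2], [0.0, 407.0, 204.4], [0.0, 0.0, 1.0]] [[-0.669, 0.743, -0.023, 0.351], [0.487, 0.415, -0.768, -0.207], [-0.562, -0.525, -0.639, 1.25], [0.0, 0.0, 0.0, 1.0]]
side [[457.4, 0.0, 318.8], [0.0, 457.4, 203.2], [0.0, 0.0, 1.0]] [[0.994, -0.105, 0.005, -0.53], [-0.061, -0.615, -0.786, 0.083], [0.086, 0.782, -0.618, 0.921], [0.0, 0.0, 0.0, 1.0]]
wrist [[309.7, 0.0, 320.6], [0.0, 309.7, 195.2], [0.0, 0.0, 1.0]] [[0.297, 0.955, -0.001, -0.624], [0.911, -0.283, 0.301, -0.037], [0.287, -0.09, -0.954, 0.38], [0.0, 0.0, 0.0, 1.0]]
{'time': 0.15, 'q': array([ 1.25201417e+00,  4.23691710e-01,  1.63049503e+00, -2.15710199e-05,
        1.08863081e+00, -1.89896964e-02]), 'qvel': array([-1.99246691e-03, -3.19483933e-03, -3.63888178e-03, -1.50126433e-04,
        4.35961030e-04,  5.94142484e-05]), 'effort': array([ 5.47527034e-04, -5.57768333e+01, -2.82016146e+01, -2.11179298e-05,
        4.82646879e-03, -3.79055575e-05]), 'tcp_pos': array([0.18441697, 0.59672539, 0.23071541]), 'tool_rot': array([ 1.49330549e-01,  9.88787142e-01, -6.05339933e-04, -9.35259046e-05]), 'ft_force': array([-0.42788432, -0.15346682,  1.15568991]), 'torque': array([-0.01476946, -0.01558984,  0.03025233]), 'finger_force': 0.0, 'width': 0.08520469961555101}
```

View pics/scene0.png

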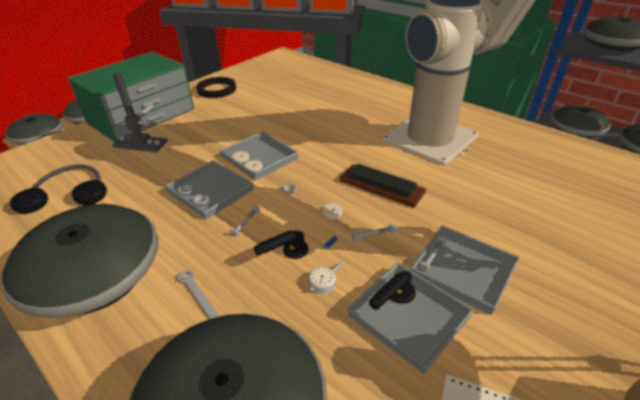

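View pics/wrist0.png

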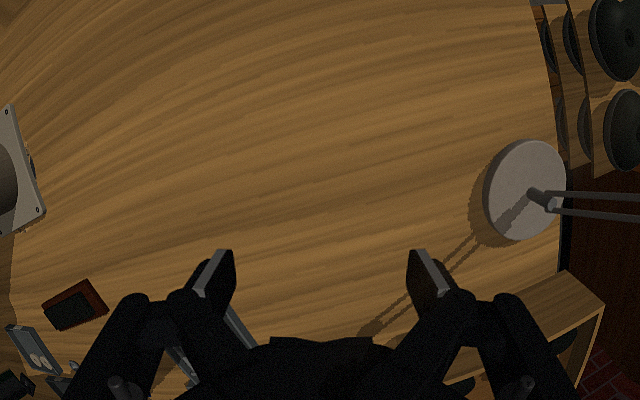

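The scene view shows four trays (about (262,155) discs, (210,188) cups, (465,265) bolt, (410,315) handle), with the loose fittings between them. The wrist camera faces away from them for now. Next I'll enlarge the crops.

Run:
```python
import cv2
a=cv2.imread('pics/scene0.png')[120:370,150:530]; cv2.imwrite('pics/sc.png',cv2.resize(a,None,fx=2.1,fy=2.1,interpolation=cv2.INTER_CUBIC))
```

```text
(no output)
```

View pics/sc.png

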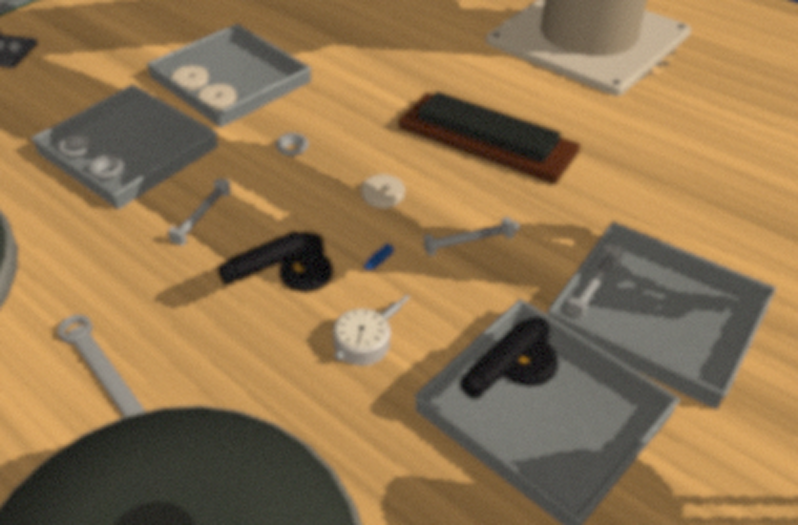

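View pics/side0.png

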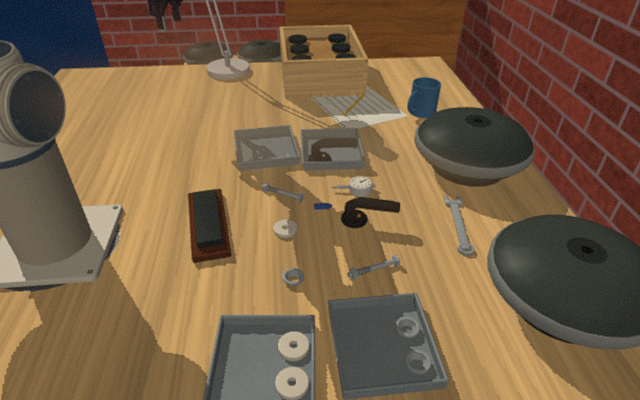

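The crops show, in crop pixels (scale 2.1, offset 150,120): handle base (305,270), bolts (178,237)-(222,187) and (430,244)-(512,228), disc (384,190), cup (291,143) and gauge (362,332). In the side view: handle (355,218), disc (285,229), cup (292,278), gauge (361,186).

```bash
cat > h2.py <<'E'
from h import *
S=lambda x,y,z:pt('scene0',150+x/2.1,120+y/2.1,z)[:2].round(3)
D=lambda x,y,z:pt('side0',x,y,z)[:2].round(3)
E
python3 - <<'E'
from h2 import *
for n,a,b,z in [('hbase',(305,268),(354,217),.008),('htail',(228,270),(397,208),.048),('hneck',(312,243),(350,206),.05),
 ('b1 nearhead',(178,235),(396,262),.0085),('b1 other',(222,187),(353,273),.0085),
 ('b2 l',(430,244),(299,196),.0085),('b2 r',(512,228),(267,188),.0085),
 ('disc',(384,187),(285,228),.01),('cup',(291,143),(292,276),.012),('gauge',(362,328),(361,184),.023),('gauge tip',(406,297),(334,187),.012),
 ('TD',(150,70),(225,318),.022),('TD2',(235,28),(210,400),.022),('TD3',(310,72),(315,316),.022),('TD4',(222,118),(315,400),.022),
 ('TC-a',(35,137),(443,384),.022),('TC-b',(132,88),(340,391),.022),('TC-c',(217,140),(330,303),.022),('TC-d',(122,200),(420,295),.022),
 ('TBa',(615,224),(235,134),.022),('TBb',(774,290),(237,134),.022),('TBc',(720,402),(292,127),.022),('TBd',(552,302),(299,163),.022),
 ('THa',(520,302),(302,165),.022),('THb',(676,402),(302,130),.022),('THc',(575,523),(358,130),.022),('THd',(418,400),(366,165),.022)]:
    print(n,S(*a,z),D(*b,z))
E
```

```text
hbase [0.612 0.023] [0.611 0.017]
htail [ 0.689 -0.004] [ 0.694 -0.01 ]
hneck [0.61  0.034] [0.598 0.003]
b1 nearhead [ 0.667 -0.117] [ 0.668 -0.124]
b1 other [ 0.581 -0.141] [ 0.582 -0.144]
b2 l [0.499 0.1  ] [0.498 0.102]
b2 r [0.422 0.152] [0.427 0.14 ]
disc [0.461 0.003] [ 0.462 -0.006]
cup [ 0.473 -0.136] [ 0.468 -0.144]
gauge [0.643 0.129] [0.642 0.115]
gauge tip [0.578 0.13 ] [0.581 0.124]
TD [ 0.49  -0.388] [ 0.352 -0.235]
TD2 [ 0.338 -0.383] [ 0.339 -0.376]
TD3 [ 0.353 -0.217] [ 0.5   -0.246]
TD4 [ 0.501 -0.229] [ 0.486 -0.391]
TC-a [ 0.677 -0.376] [ 0.673 -0.386]
TC-b [ 0.533 -0.371] [ 0.523 -0.381]
TC-c [ 0.536 -0.199] [ 0.529 -0.221]
TC-d [ 0.679 -0.197] [ 0.686 -0.22 ]
TBa [0.359 0.238] [0.346 0.377]
TBb [0.344 0.4  ] [0.351 0.376]
TBc [0.503 0.415] [0.501 0.401]
TBd [0.498 0.246] [0.507 0.218]
THa [0.518 0.223] [0.514 0.208]
THb [0.527 0.387] [0.527 0.381]
THc [0.681 0.378] [0.679 0.367]
THd [0.671 0.218] [0.669 0.193]
```

```bash
cat > m.py <<'E'
import sys
from h import *
def Rt(psi):  # tool down, closing line at psi (deg)
    p=np.radians(psi); y=np.array([np.cos(p),np.sin(p),0]); z=np.array([0,0,-1.]); return np.column_stack([np.cross(y,z),y,z])
def cur():
    o=telemetry.get_obs(); return o,R.from_quat(o['tool_rot'])
def go(*ts):
    o,r=cur(); y=r.as_matrix()[:,1]; print('t',round(o['time'],2),'tcp',o['tcp_pos'].round(4),'psi',np.degrees(np.arctan2(y[1],y[0])).round(2),'w',o['width'].round(4))
    for x,y,z,psi in ts:
        d=np.array([x,y,z])-o['tcp_pos']
        print((x,y,z,psi),'->',r.inv().apply(d).round(4).tolist(),(r.inv()*R.from_matrix(Rt(psi))).as_rotvec().round(3).tolist())
if __name__=='__main__':
    a=[float(v) for v in sys.argv[1:]]; go(*[a[i:i+4] for i in range(0,len(a),4)])
E
python3 m.py .53 .05 .35 90
```

```text
Traceback (most recent call last):
  File "m.py", line 13, in <module>
    a=[float(v) for v in sys.argv[1:]]; go(*[a[i:i+4] for i in range(0,len(a),4)])
                                        ~~^^^^^^^^^^^^^^^^^^^^^^^^^^^^^^^^^^^^^^^^
  File "m.py", line 8, in go
    o,r=cur(); y=r.as_matrix()[:,1]; print('t',round(o['time'],2),'tcp',o['tcp_pos'].round(4),'psi',np.degrees(np.arctan2(y[1],y[0])).round(2),'w',o['width'].round(4))
                                                                                                                                                   ^^^^^^^^^^^^^^^^
AttributeError: 'float' object has no attribute 'round'
```

```bash
sed -i "s/o\['width'\].round(4)/round(float(o['width']),4)/" m.py; python3 m.py .53 .05 .35 90
```

```text
t 0.15 tcp [0.1844 0.5967 0.2307] psi 72.82 w 0.0852
(0.53, 0.05, 0.35, 90.0) -> [-0.4916, -0.4204, -0.1188] [-0.001, -0.0, -0.3]
```

Call:
{"fn": "apply_moves", "kwargs": {
  "motion": [
    [0.085,-0.492,-0.42,-0.119,0,0,-0.3],
    [0.085,-0.492,-0.42,-0.119,0,0,-0.3],
    [0.085,-0.492,-0.42,-0.119,0,0,-0.3],
    [0.085,-0.492,-0.42,-0.119,0,0,-0.3],
    [0.085,-0.492,-0.42,-0.119,0,0,-0.3],
    [0.085,-0.492,-0.42,-0.119,0,0,-0.3],
    [0.085,-0.492,-0.42,-0.119,0,0,-0.3],
    [0.085,-0.492,-0.42,-0.119,0,0,-0.3],
    [0.085,-0.492,-0.42,-0.119,0,0,-0.3],
    [0.085,-0.492,-0.42,-0.119,0,0,-0.3],
    [0.085,-0.492,-0.42,-0.119,0,0,-0.3],
    [0.085,-0.492,-0.42,-0.119,0,0,-0.3],
    [0.085,-0.492,-0.42,-0.119,0,0,-0.3],
    [0.085,-0.492,-0.42,-0.119,0,0,-0.3]
  ]
}}

```text
time: 1.9
tcp_pos: [0.5298, 0.0515, 0.35]
tool_rot: [-0.001, 1.0, 0.0, -0.0]
ft_force: [-0.0, -0.5, 0.6]
width: 0.0849
finger_force: 0.0
```

Run:
```python
from m import *
go(); snap('wrist','w1')
a=cv2.imread('pics/w1.png'); cv2.imwrite('pics/w1b.png',cv2.resize(a,(800,500),interpolation=cv2.INTER_CUBIC))
```

```text
t 1.9 tcp [0.5298 0.0515 0.35  ] psi 90.09 w 0.0849
```

View pics/w1b.png

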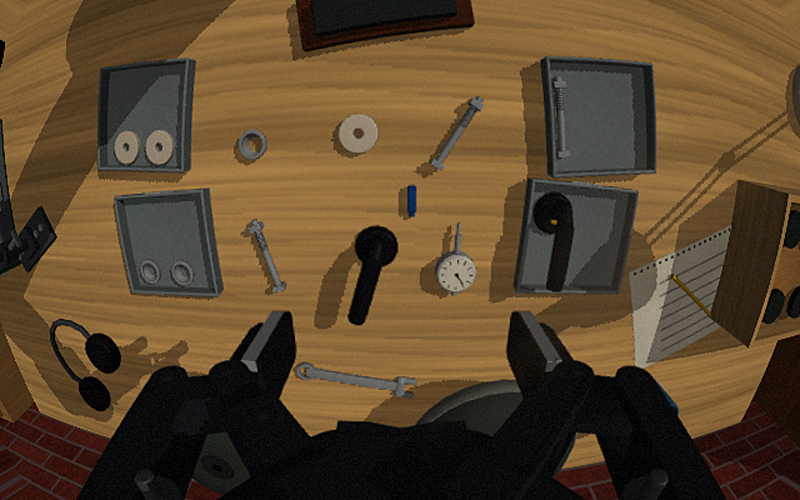

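The wrist overview (1.25x) shows the handle's base at (377,246) and tail at (357,318), bolts (256,224)-(280,288) and (477,101)-(437,166), the disc at (358,133), the cup at (252,145), and all four trays.

Run:
```python
from h import *
P=lambda u,v,z:pt('w1',u/1.25,v/1.25,z,True)[:2].round(4)
for n,l in dict(handle=[(377,246,.011),(375,250,.059),(357,316,.055)],heldh=[(553,214,.015),(556,284,.063)],
 boltA=[(256,224,.0085),(280,288,.0085)],boltB=[(477,101,.0085),(437,166,.0085)],disc=[(358,133,.01)],cup=[(252,145,.012)],gauge=[(456,273,.023)],stemtip=[(458,223,.01)],
 TD=[(101,69,.022),(194,59,.022),(189,172,.022),(99,166,.022)],discs=[(127,147,.014),(159,147,.014)],
 TC=[(115,194,.022),(209,189,.022),(218,297,.022),(122,293,.022)],cups=[(149,271,.016),(181,272,.016)],
 TB=[(542,58,.022),(653,64,.022),(655,177,.022),(547,174,.022)],heldb=[(559,79,.0125),(562,158,.0125)],
 TH=[(530,180,.022),(637,190,.022),(631,297,.022),(515,293,.022)]).items():
  q=[P(*a) for a in l]; print(n,[a.tolist() for a in q], 'mean',np.mean(q,0).round(4), 'ang',np.degrees(np.arctan2(*(q[-1]-q[0])[::-1])).round(1) if len(q)>1 else '')
```

```text
handle [[0.6065, 0.0207], [0.5961, 0.0213], [0.6865, -0.0043]] mean [0.6297 0.0126] ang -17.4
heldh [[0.5607, 0.2547], [0.6411, 0.2502]] mean [0.6009 0.2524] ang -3.2
boltA [[0.5761, -0.1441], [0.6697, -0.1189]] mean [ 0.6229 -0.1315] ang 15.1
boltB [[0.4187, 0.1463], [0.5022, 0.0971]] mean [0.4604 0.1217] ang -30.5
disc [[0.4605, -0.001]] mean [ 0.4605 -0.001 ] ang 
cup [[0.4695, -0.1401]] mean [ 0.4695 -0.1401] ang 
gauge [[0.64, 0.1243]] mean [0.64   0.1243] ang 
stemtip [[0.5756, 0.1259]] mean [0.5756 0.1259] ang 
TD [[0.3282, -0.3926], [0.3464, -0.2188], [0.4985, -0.2337], [0.4758, -0.407]] mean [ 0.4122 -0.313 ] ang -5.6
discs [[0.4537, -0.3493], [0.4601, -0.2873]] mean [ 0.4569 -0.3183] ang 84.1
TC [[0.5213, -0.3782], [0.5233, -0.2041], [0.6811, -0.2142], [0.6845, -0.4059]] mean [ 0.6026 -0.3006] ang -9.6
cups [[0.6459, -0.3388], [0.6458, -0.2756]] mean [ 0.6458 -0.3072] ang 90.1
TB [[0.3584, 0.2271], [0.3398, 0.4001], [0.5005, 0.4136], [0.5067, 0.2385]] mean [0.4264 0.3198] ang 4.4
heldb [[0.3818, 0.2545], [0.4855, 0.2626]] mean [0.4336 0.2586] ang 4.5
TH [[0.5153, 0.2156], [0.5211, 0.3828], [0.6858, 0.4055], [0.6711, 0.209]] mean [0.5983 0.3032] ang -2.4
```

```bash
python3 m.py .618 .016 .1 73 .618 .016 .03 73
```

```text
t 1.95 tcp [0.5299 0.0516 0.3501] psi 90.1 w 0.0849
(0.618, 0.016, 0.1, 73.0) -> [-0.0882, -0.0357, 0.25] [0.0, -0.001, 0.298]
(0.618, 0.016, 0.03, 73.0) -> [-0.0882, -0.0357, 0.32] [0.0, -0.001, 0.298]
```

Call:
{"fn": "apply_moves", "kwargs": {
  "motion": [
    [0.06,-0.088,-0.036,0.25,0,0,0.298],
    [0.06,-0.088,-0.036,0.25,0,0,0.298],
    [0.06,-0.088,-0.036,0.25,0,0,0.298],
    [0.06,-0.088,-0.036,0.25,0,0,0.298],
    [0.06,-0.088,-0.036,0.25,0,0,0.298],
    [0.06,-0.088,-0.036,0.25,0,0,0.298]
  ]
}}

```text
time: 2.7
tcp_pos: [0.6181, 0.0151, 0.1]
tool_rot: [0.148, 0.989, -0.0, -0.001]
ft_force: [0.3, -0.2, 0.9]
width: 0.0598
finger_force: 0.0
```

Run:
```python
from m import *
go((.618,.016,.03,73)); snap('wrist','w2')
a=cv2.imread('pics/w2.png')[100:400,120:520]; cv2.imwrite('pics/w2b.png',cv2.resize(a,(800,600),interpolation=cv2.INTER_CUBIC))
```

```text
t 2.7 tcp [0.6181 0.0151 0.1   ] psi 72.97 w 0.0598
(0.618, 0.016, 0.03, 73) -> [0.0003, 0.0008, 0.07] [-0.0, -0.002, -0.001]
```

View pics/w2b.png

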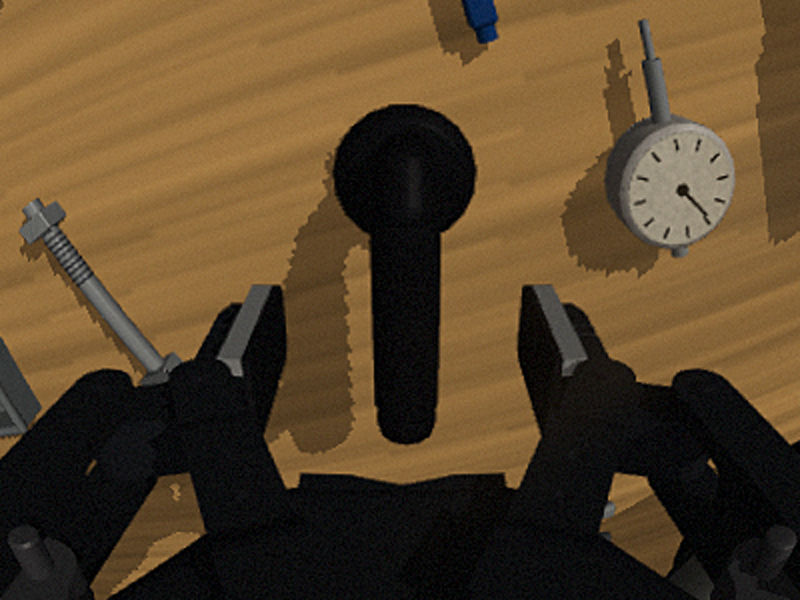

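The handle bar is centred between the fingers and aligned with them (bar at 405, fingers at 283 and 520). I'll go down, grip and lift.

Call:
{"fn": "apply_moves", "kwargs": {
  "motion": [
    [0.06,0,0,0.05,0,0,0],
    [0.06,0,0.001,0.07,0,0,0],
    [0.06,0,0.001,0.07,0,0,0],
    [0.015,0,0.001,0.07,0,0,0],
    [0.015,0,0.001,0.07,0,0,0],
    [0.015,0,0.001,0.07,0,0,0],
    [0.015,0,0.001,0.07,0,0,0],
    [0.015,0,0.001,0.07,0,0,0],
    [0.015,0,0.001,0.04,0,0,0],
    [0.015,0,0.001,-0.02,0,0,0],
    [0.015,0,0.001,-0.02,0,0,0]
  ],
  "force": 40
}}

```text
time: 4.12
tcp_pos: [0.6223, 0.0155, 0.1254]
tool_rot: [0.148, 0.989, 0.001, 0.005]
ft_force: [0.4, 0.4, -2.8]
width: 0.0231
finger_force: 40.5
```

```bash
python3 m.py .574 .331 .12 87 .574 .331 .04 87
```

```text
t 4.12 tcp [0.6223 0.0155 0.1254] psi 72.93 w 0.0231
(0.574, 0.331, 0.12, 87.0) -> [0.1388, 0.2874, 0.0049] [0.002, 0.009, -0.246]
(0.574, 0.331, 0.04, 87.0) -> [0.1395, 0.2872, 0.0849] [0.002, 0.009, -0.246]
```

Call:
{"fn": "apply_moves", "kwargs": {
  "motion": [
    [0.015,0.134,0.288,0,0,0,-0.245],
    [0.015,0.134,0.288,0,0,0,-0.245],
    [0.015,0.134,0.288,0,0,0,-0.245],
    [0.015,0.134,0.288,0,0,0,-0.245],
    [0.015,0.134,0.288,0,0,0,-0.245],
    [0.015,0.134,0.288,0,0,0,-0.245],
    [0.015,0.134,0.288,0,0,0,-0.245],
    [0.015,0.134,0.288,0,0,0,-0.245]
  ]
}}

```text
time: 5.12
tcp_pos: [0.5751, 0.3284, 0.1197]
tool_rot: [0.027, 1.0, -0.001, -0.001]
ft_force: [-0.2, 0.2, -2.1]
width: 0.0232
finger_force: 41.1
```

Run:
```python
from m import *
go((.574,.331,.036,87)); snap('wrist','w3')
a=cv2.imread('pics/w3.png')[100:400,120:520]; cv2.imwrite('pics/w3b.png',cv2.resize(a,(800,600),interpolation=cv2.INTER_CUBIC))
```

```text
t 5.12 tcp [0.5751 0.3284 0.1197] psi 86.89 w 0.0232
(0.574, 0.331, 0.036, 87) -> [0.0011, 0.0026, 0.0837] [-0.001, -0.001, -0.002]
```

View pics/w3b.png

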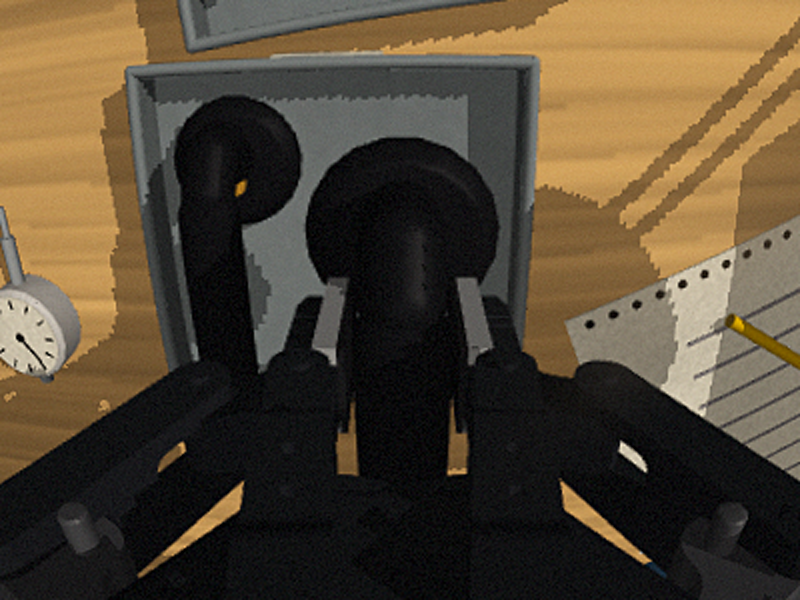

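The handle is held square to the tray: base about (400,225), clear of the fixed handle at (240,160) and the right wall at (520,200). I'll lower it.

Call:
{"fn": "apply_moves", "kwargs": {
  "motion": [
    [0.015,0,0.001,0.04,0,0,0],
    [0.015,0,0.001,0.07,0,0,0],
    [0.015,0,0.001,0.08,0,0,0],
    [0.015,0,0.001,0.084,0,0,0],
    [0.015,0,0.001,0.0855,0,0,0],
    [0.015,0,0.001,0.0855,0,0,0],
    [0.015,0,0.001,0.0855,0,0,0]
  ]
}}

```text
time: 6.05
tcp_pos: [0.5762, 0.3313, 0.0361]
tool_rot: [0.026, 1.0, 0.0, 0.001]
ft_force: [-0.1, -3.4, 5.0]
width: 0.0232
finger_force: 42.0
```

Call:
{"fn": "apply_moves", "kwargs": {
  "motion": [
    [0.045,0,0,0,0,0,0],
    [0.045,0,0,0,0,0,0],
    [0.045,0,0,0,0,0,0],
    [0.045,0,0,0,0,0,0],
    [0.045,0,0,-0.03,0,0,0],
    [0.045,0,0,-0.07,0,0,0],
    [0.045,0,0,-0.12,0,0,0],
    [0.045,0,0,-0.12,0,0,0]
  ]
}}

```text
time: 7.05
tcp_pos: [0.5779, 0.3327, 0.1595]
tool_rot: [0.026, 1.0, 0.002, 0.004]
ft_force: [0.2, 0.7, 0.2]
width: 0.0451
finger_force: 0.0
```

```bash
python3 m.py .624 -.132 .1 105 .624 -.132 .002 105
```

```text
t 7.05 tcp [0.5779 0.3327 0.1595] psi 86.98 w 0.0451
(0.624, -0.132, 0.1, 105.0) -> [-0.0701, -0.4619, 0.058] [0.003, 0.008, -0.315]
(0.624, -0.132, 0.002, 105.0) -> [-0.0694, -0.4623, 0.156] [0.003, 0.008, -0.315]
```

Call:
{"fn": "apply_moves", "kwargs": {
  "motion": [
    [0.045,-0.069,-0.461,0.055,0,0,-0.315],
    [0.045,-0.069,-0.461,0.055,0,0,-0.315],
    [0.045,-0.069,-0.461,0.055,0,0,-0.315],
    [0.045,-0.069,-0.461,0.055,0,0,-0.315],
    [0.045,-0.069,-0.461,0.055,0,0,-0.315],
    [0.045,-0.069,-0.461,0.055,0,0,-0.315],
    [0.045,-0.069,-0.461,0.055,0,0,-0.315],
    [0.045,-0.069,-0.461,0.055,0,0,-0.315],
    [0.045,-0.069,-0.461,0.055,0,0,-0.315],
    [0.045,-0.069,-0.461,0.055,0,0,-0.315]
  ]
}}

```text
time: 8.3
tcp_pos: [0.6193, -0.1322, 0.0991]
tool_rot: [-0.131, 0.991, 0.0, -0.001]
ft_force: [-0.3, -0.1, -0.3]
width: 0.0449
finger_force: 0.0
```

Run:
```python
from m import *
go((.624,-.132,.003,105)); snap('wrist','w4')
a=cv2.imread('pics/w4.png')[100:400,120:520]; cv2.imwrite('pics/w4b.png',cv2.resize(a,(800,600),interpolation=cv2.INTER_CUBIC))
```

```text
t 8.3 tcp [ 0.6193 -0.1322  0.0991] psi 105.01 w 0.0449
(0.624, -0.132, 0.003, 105) -> [-0.0047, -0.0011, 0.0961] [0.001, -0.001, 0.0]
```

View pics/w4b.png

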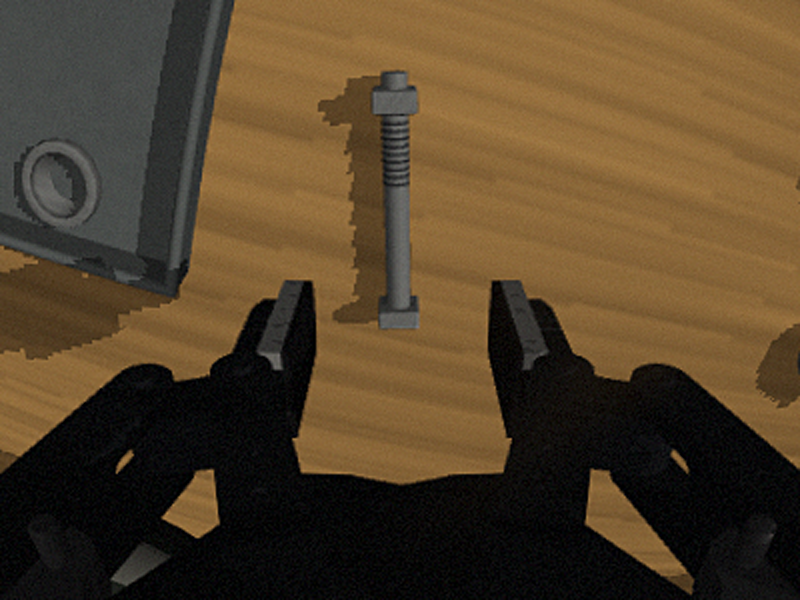

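Bolt A runs from (395,72) to (398,326) in the crop, parallel to the fingers and midway between them.

Run:
```python
from m import *
a=pt('w4',120+395/2,100+72/2,.0085,True);b=pt('w4',120+399/2,100+324/2,.0085,True);m=(a+b)/2
print(a,b,m); go((*m[:2],.003,np.degrees(np.arctan2(*(b-a)[1::-1]))+90))
```

```text
[ 0.57069028 -0.14731623  0.0085    ] [ 0.67373514 -0.11843596  0.0085    ] [ 0.62221271 -0.13287609  0.0085    ]
t 8.35 tcp [ 0.6195 -0.1317  0.0994] psi 105.07 w 0.0452
(np.float64(0.6222127129249508), np.float64(-0.13287609187772842), 0.003, np.float64(105.65653404715125)) -> [-0.0024, -0.0019, 0.0964] [0.001, -0.001, -0.01]
```

Call:
{"fn": "apply_moves", "kwargs": {
  "motion": [
    [0.045,-0.002,-0.002,0.05,0,0,-0.01],
    [0.045,-0.002,-0.002,0.09,0,0,-0.01],
    [0.045,-0.002,-0.002,0.096,0,0,-0.01],
    [0.045,-0.002,-0.002,0.096,0,0,-0.01],
    [0.003,-0.002,-0.002,0.096,0,0,-0.01],
    [0.003,-0.002,-0.002,0.096,0,0,-0.01],
    [0.003,-0.002,-0.002,0.096,0,0,-0.01],
    [0.003,-0.002,-0.002,0.096,0,0,-0.01],
    [0.003,-0.002,-0.002,0.096,0,0,-0.01],
    [0.003,-0.002,-0.002,0.096,0,0,-0.01]
  ],
  "force": 40
}}

```text
time: 9.6
tcp_pos: [0.6235, -0.1344, 0.0056]
tool_rot: [-0.136, 0.991, -0.0, 0.001]
ft_force: [0.1, 1.4, 6.9]
width: 0.0082
finger_force: 39.1
```

```bash
python3 m.py .621 -.133 .12 105 .428 .304 .12 94.5
```

```text
t 9.6 tcp [ 0.6235 -0.1344  0.0056] psi 105.59 w 0.0082
(0.621, -0.133, 0.12, 105.0) -> [0.0017, 0.0019, -0.1144] [-0.001, 0.002, 0.01]
(0.428, 0.304, 0.12, 94.5) -> [0.0702, 0.4747, -0.1151] [-0.001, 0.002, 0.194]
```

Call:
{"fn": "apply_moves", "kwargs": {
  "motion": [
    [0.003,0,0,-0.03,0,0,0],
    [0.003,0.002,0.002,-0.08,0,0,0],
    [0.003,0.03,0.06,-0.115,0,0,0.05],
    [0.003,0.07,0.475,-0.115,0,0,0.194],
    [0.003,0.07,0.475,-0.115,0,0,0.194],
    [0.003,0.07,0.475,-0.115,0,0,0.194],
    [0.003,0.07,0.475,-0.115,0,0,0.194],
    [0.003,0.07,0.475,-0.115,0,0,0.194],
    [0.003,0.07,0.475,-0.115,0,0,0.194],
    [0.003,0.07,0.475,-0.115,0,0,0.194],
    [0.003,0.07,0.475,-0.115,0,0,0.194],
    [0.003,0.07,0.475,-0.115,0,0,0.194],
    [0.003,0.07,0.475,-0.115,0,0,0.194]
  ]
}}

```text
time: 11.22
tcp_pos: [0.4276, 0.3033, 0.119]
tool_rot: [-0.038, 0.999, -0.0, -0.0]
ft_force: [-0.4, 1.0, -0.8]
width: 0.0083
finger_force: 39.3
```

Run:
```python
from m import *
go((.428,.304,.0096,94.5)); snap('wrist','w5')
a=cv2.imread('pics/w5.png')[50:400,100:540]; cv2.imwrite('pics/w5b.png',cv2.resize(a,(754,600),interpolation=cv2.INTER_CUBIC))
```

```text
t 11.22 tcp [0.4276 0.3033 0.119 ] psi 94.39 w 0.0083
(0.428, 0.304, 0.0096, 94.5) -> [-0.0004, 0.0007, 0.1094] [-0.0, -0.0, -0.002]
```

View pics/w5b.png

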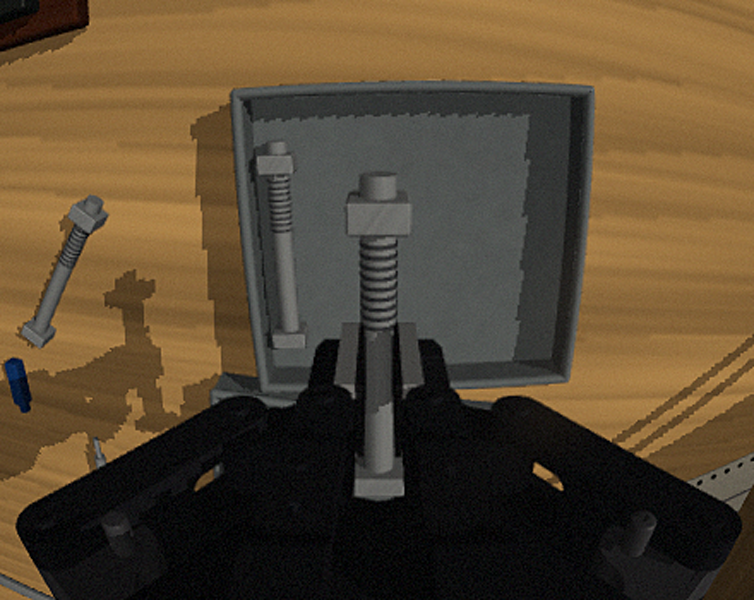

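The bolt is held level and parallel to the fixed bolt, with room on both sides. I'll lower it.

Call:
{"fn": "apply_moves", "kwargs": {
  "motion": [
    [0.003,0,0,0.05,0,0,0],
    [0.003,0,0.001,0.09,0,0,0],
    [0.003,0,0.001,0.104,0,0,0],
    [0.003,0,0.001,0.108,0,0,0],
    [0.003,0,0.001,0.1095,0,0,0],
    [0.003,0,0.001,0.1095,0,0,0],
    [0.003,0,0.001,0.1095,0,0,0]
  ]
}}

```text
time: 12.15
tcp_pos: [0.4276, 0.3058, 0.0102]
tool_rot: [-0.039, 0.999, 0.0, 0.001]
ft_force: [0.2, 1.0, -1.4]
width: 0.0079
finger_force: 39.3
```

Call:
{"fn": "apply_moves", "kwargs": {
  "motion": [
    [0.003,0,0,0.0008,0,0,0],
    [0.003,0,0,0.0015,0,0,0],
    [0.003,0,0,0.0015,0,0,0]
  ]
}}

```text
time: 12.52
tcp_pos: [0.4276, 0.3058, 0.0094]
tool_rot: [-0.039, 0.999, 0.0, 0.001]
ft_force: [-3.4, -2.1, 16.9]
width: 0.0082
finger_force: 41.0
```

Call:
{"fn": "apply_moves", "kwargs": {
  "motion": [
    [0.03,0,0,0,0,0,0],
    [0.03,0,0,0,0,0,0],
    [0.03,0,0,0,0,0,0],
    [0.03,0,0,-0.03,0,0,0],
    [0.03,0,0,-0.08,0,0,0],
    [0.045,0,0,-0.11,0,0,0],
    [0.045,0,0,-0.11,0,0,0]
  ]
}}

```text
time: 13.4
tcp_pos: [0.4285, 0.3064, 0.12]
tool_rot: [-0.039, 0.999, 0.001, 0.002]
ft_force: [0.6, 0.5, -0.3]
width: 0.0448
finger_force: 0.0
```

```bash
python3 m.py .46 .122 .1 59.5
```

```text
t 13.4 tcp [0.4285 0.3064 0.12  ] psi 94.48 w 0.0448
(0.46, 0.122, 0.1, 59.5) -> [-0.0169, -0.1863, 0.0196] [0.004, 0.003, 0.611]
```

Call:
{"fn": "apply_moves", "kwargs": {
  "motion": [
    [0.045,-0.017,-0.186,0.02,0,0,0.611],
    [0.045,-0.017,-0.186,0.02,0,0,0.611],
    [0.045,-0.017,-0.186,0.02,0,0,0.611],
    [0.045,-0.017,-0.186,0.02,0,0,0.611],
    [0.045,-0.017,-0.186,0.02,0,0,0.611],
    [0.045,-0.017,-0.186,0.02,0,0,0.611],
    [0.045,-0.017,-0.186,0.02,0,0,0.611]
  ]
}}

```text
time: 14.28
tcp_pos: [0.4584, 0.1221, 0.0976]
tool_rot: [0.262, 0.965, -0.0, -0.0]
ft_force: [0.2, -0.4, 0.4]
width: 0.0451
finger_force: 0.0
```

Run:
```python
from m import *
go((.46,.122,.005,59.5)); snap('wrist','w6')
a=cv2.imread('pics/w6.png')[100:400,120:520]; cv2.imwrite('pics/w6b.png',cv2.resize(a,(800,600),interpolation=cv2.INTER_CUBIC))
```

```text
t 14.28 tcp [0.4584 0.1221 0.0976] psi 59.6 w 0.0451
(0.46, 0.122, 0.005, 59.5) -> [-0.0015, 0.0007, 0.0926] [-0.0, -0.0, 0.002]
```

View pics/w6b.png

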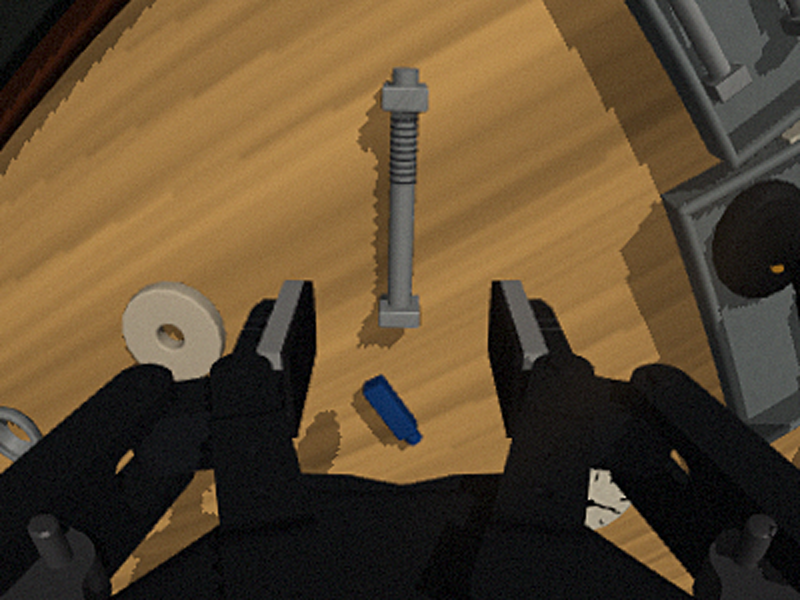

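Bolt B runs from (405,70) to (399,325), almost centred. I'll grip it.

Call:
{"fn": "apply_moves", "kwargs": {
  "motion": [
    [0.045,-0.003,0.001,0.05,0,0,0.025],
    [0.045,-0.003,0.001,0.087,0,0,0.025],
    [0.045,-0.003,0.001,0.092,0,0,0.025],
    [0.045,-0.003,0.001,0.092,0,0,0.025],
    [0.003,-0.003,0.001,0.092,0,0,0.025],
    [0.003,-0.003,0.001,0.092,0,0,0.025],
    [0.003,-0.003,0.001,0.092,0,0,0.025],
    [0.003,-0.003,0.001,0.092,0,0,0.025],
    [0.003,-0.003,0.001,0.092,0,0,0.025],
    [0.003,-0.003,0.001,0.092,0,0,0.025]
  ]
}}

```text
time: 15.58
tcp_pos: [0.4626, 0.1209, 0.0071]
tool_rot: [0.275, 0.961, 0.001, 0.001]
ft_force: [-0.9, 0.7, 7.0]
width: 0.0078
finger_force: 39.2
```

```bash
python3 m.py .425 .358 .12 94.5
```

```text
t 15.57 tcp [0.4626 0.1209 0.0071] psi 58.04 w 0.0078
(0.425, 0.358, 0.12, 94.5) -> [0.1572, 0.1814, -0.1128] [0.001, 0.002, -0.636]
```

Call:
{"fn": "apply_moves", "kwargs": {
  "motion": [
    [0.003,0,0,-0.03,0,0,0],
    [0.003,0,0,-0.08,0,0,0],
    [0.003,0.02,0.02,-0.113,0,0,-0.1],
    [0.003,0.157,0.181,-0.113,0,0,-0.636],
    [0.003,0.157,0.181,-0.113,0,0,-0.636],
    [0.003,0.157,0.181,-0.113,0,0,-0.636],
    [0.003,0.157,0.181,-0.113,0,0,-0.636],
    [0.003,0.157,0.181,-0.113,0,0,-0.636],
    [0.003,0.157,0.181,-0.113,0,0,-0.636],
    [0.003,0.157,0.181,-0.113,0,0,-0.636]
  ]
}}

```text
time: 16.82
tcp_pos: [0.4244, 0.3561, 0.1189]
tool_rot: [-0.038, 0.999, -0.0, -0.0]
ft_force: [0.5, 0.5, -1.7]
width: 0.0078
finger_force: 39.5
```

```bash
python3 m.py .425 .358 .0135 94.5; python3 -c "
from h import *
snap('wrist','w7')"
```

```text
t 16.82 tcp [0.4244 0.3561 0.1189] psi 94.39 w 0.0078
(0.425, 0.358, 0.0135, 94.5) -> [-0.0007, 0.0019, 0.1054] [-0.0, -0.0, -0.002]
```

View pics/w7.png

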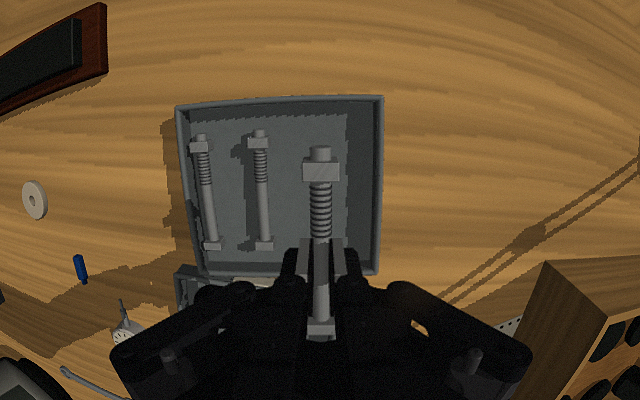

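Bolt A lies flat in the tray at (262,190), parallel to the fixed one. Bolt B hangs over the free strip to its right. I'll lower it until it touches.

Call:
{"fn": "apply_moves", "kwargs": {
  "motion": [
    [0.003,0,0,0.05,0,0,0],
    [0.003,-0.001,0,0.09,0,0,0],
    [0.003,-0.001,0,0.102,0,0,0],
    [0.003,-0.001,0,0.106,0,0,0],
    [0.003,-0.001,0,0.1075,0,0,0],
    [0.003,-0.001,0,0.1085,0,0,0],
    [0.003,-0.001,0,0.1085,0,0,0]
  ]
}}

```text
time: 17.75
tcp_pos: [0.4258, 0.3578, 0.0112]
tool_rot: [-0.039, 0.999, 0.0, 0.001]
ft_force: [-0.0, 0.0, 2.1]
width: 0.008
finger_force: 39.6
```

Call:
{"fn": "apply_moves", "kwargs": {
  "motion": [
    [0.003,0,0,0.0008,0,0,0],
    [0.003,0,0,0.001,0,0,0],
    [0.003,0,0,0.001,0,0,0]
  ]
}}

```text
time: 18.12
tcp_pos: [0.4258, 0.3579, 0.0111]
tool_rot: [-0.039, 0.999, 0.0, 0.001]
ft_force: [-2.9, -3.0, 13.2]
width: 0.0079
finger_force: 40.9
```

Call:
{"fn": "apply_moves", "kwargs": {
  "motion": [
    [0.03,0,0,0,0,0,0],
    [0.03,0,0,0,0,0,0],
    [0.03,0,0,0,0,0,0],
    [0.03,0,0,-0.03,0,0,0],
    [0.03,0,0,-0.08,0,0,0],
    [0.07,0,0,-0.1,0,0,0],
    [0.07,0,0,-0.1,0,0,0]
  ]
}}

```text
time: 19.0
tcp_pos: [0.4262, 0.3581, 0.1108]
tool_rot: [-0.039, 0.999, 0.001, 0.001]
ft_force: [-0.3, -0.3, 0.4]
width: 0.0655
finger_force: 0.0
```

```bash
python3 m.py .4605 -.001 .1 90
```

```text
t 19.0 tcp [0.4262 0.3581 0.1108] psi 94.48 w 0.0655
(0.4605, -0.001, 0.1, 90.0) -> [-0.0061, -0.3607, 0.0101] [0.002, 0.003, 0.078]
```

Call:
{"fn": "apply_moves", "kwargs": {
  "motion": [
    [0.07,-0.006,-0.36,0.01,0,0,0.078],
    [0.07,-0.006,-0.36,0.01,0,0,0.078],
    [0.07,-0.006,-0.36,0.01,0,0,0.078],
    [0.07,-0.006,-0.36,0.01,0,0,0.078],
    [0.07,-0.006,-0.36,0.01,0,0,0.078],
    [0.07,-0.006,-0.36,0.01,0,0,0.078],
    [0.07,-0.006,-0.36,0.01,0,0,0.078],
    [0.07,-0.006,-0.36,0.01,0,0,0.078]
  ]
}}

```text
time: 20.0
tcp_pos: [0.4587, -0.0009, 0.0984]
tool_rot: [0.0, 1.0, 0.0, -0.001]
ft_force: [-0.2, 0.5, -0.4]
width: 0.0699
finger_force: 0.0
```

Run:
```python
from m import *
go((.4605,-.001,-.001,90)); snap('wrist','w8')
a=cv2.imread('pics/w8.png')[100:400,120:520]; cv2.imwrite('pics/w8b.png',cv2.resize(a,(800,600),interpolation=cv2.INTER_CUBIC))
```

```text
t 20.0 tcp [ 0.4587 -0.0009  0.0984] psi 89.96 w 0.0699
(0.4605, -0.001, -0.001, 90) -> [-0.002, -0.0001, 0.0994] [0.0, -0.002, -0.001]
```

View pics/w8b.png

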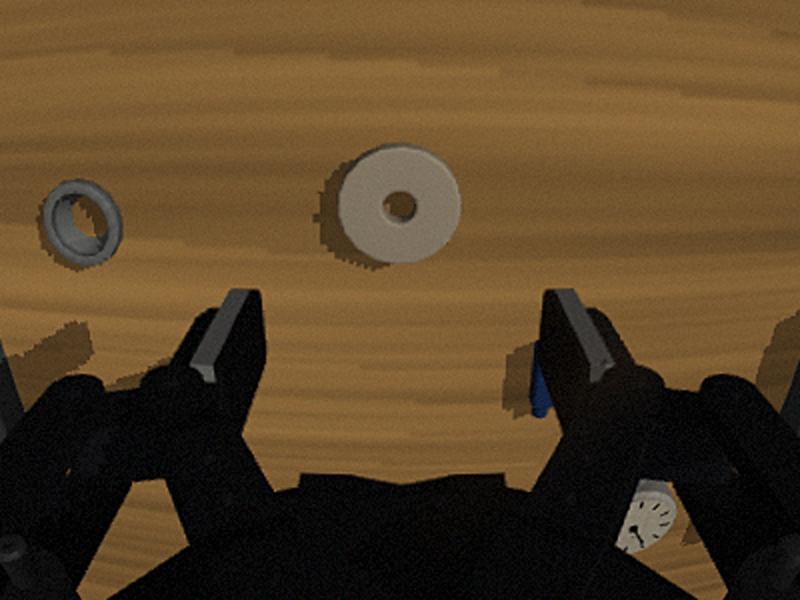

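The disc is centred at (401,204), midway between the fingers. The cup rim is at (82,223).

Run:
```python
from m import *
P=lambda u,v,z:pt('w8',120+u/2,100+v/2,z,True)
d=P(400.5,204,.01); print('disc',d,'cup',P(82,223,.012)); go((*d[:2],-.001,90))
```

```text
disc [ 0.45935652 -0.00122892  0.01      ] cup [ 0.46755824 -0.13947189  0.012     ]
t 20.05 tcp [ 4.588e-01 -4.000e-04  9.860e-02] psi 90.03 w 0.0699
(np.float64(0.4593565229808056), np.float64(-0.0012289212817144974), -0.001, 90) -> [-0.0007, -0.0008, 0.0996] [0.0, -0.002, 0.001]
```

Call:
{"fn": "apply_moves", "kwargs": {
  "motion": [
    [0.07,-0.001,-0.001,0.05,0,0,0],
    [0.07,-0.001,-0.001,0.09,0,0,0],
    [0.07,-0.001,-0.001,0.0985,0,0,0],
    [0.07,-0.001,-0.001,0.0985,0,0,0],
    [0.04,-0.001,-0.001,0.0985,0,0,0],
    [0.04,-0.001,-0.001,0.0985,0,0,0],
    [0.04,-0.001,-0.001,0.0985,0,0,0],
    [0.04,-0.001,-0.001,0.0985,0,0,0],
    [0.04,-0.001,-0.001,0.0985,0,0,0],
    [0.04,-0.001,-0.001,0.0985,0,0,0]
  ],
  "force": 30
}}

```text
time: 21.3
tcp_pos: [0.4614, -0.0018, 0.0025]
tool_rot: [-0.0, 1.0, 0.0, 0.001]
ft_force: [-0.6, 3.4, 4.8]
width: 0.0475
finger_force: 29.9
```

```bash
python3 m.py .377 -.312 .1 84
```

```text
t 21.3 tcp [ 0.4614 -0.0018  0.0025] psi 90.01 w 0.0475
(0.377, -0.312, 0.1, 84.0) -> [0.0842, -0.3102, -0.0978] [0.0, 0.003, 0.105]
```

Call:
{"fn": "apply_moves", "kwargs": {
  "motion": [
    [0.04,0,0,-0.03,0,0,0],
    [0.04,0,0,-0.08,0,0,0],
    [0.04,0.02,-0.04,-0.098,0,0,0.03],
    [0.04,0.084,-0.31,-0.098,0,0,0.105],
    [0.04,0.084,-0.31,-0.098,0,0,0.105],
    [0.04,0.084,-0.31,-0.098,0,0,0.105],
    [0.04,0.084,-0.31,-0.098,0,0,0.105],
    [0.04,0.084,-0.31,-0.098,0,0,0.105],
    [0.04,0.084,-0.31,-0.098,0,0,0.105],
    [0.04,0.084,-0.31,-0.098,0,0,0.105],
    [0.04,0.084,-0.31,-0.098,0,0,0.105]
  ]
}}

```text
time: 22.68
tcp_pos: [0.3767, -0.3109, 0.0991]
tool_rot: [0.052, 0.999, 0.0, -0.0]
ft_force: [0.2, 0.8, -0.1]
width: 0.0478
finger_force: 31.2
```

Run:
```python
from m import *
go((.377,-.312,.009,84)); snap('wrist','w9')
a=cv2.imread('pics/w9.png')[50:400,100:540]; cv2.imwrite('pics/w9b.png',cv2.resize(a,(754,600),interpolation=cv2.INTER_CUBIC))
```

```text
t 22.68 tcp [ 0.3767 -0.3109  0.0991] psi 84.08 w 0.0478
(0.377, -0.312, 0.009, 84) -> [-0.0004, -0.0011, 0.0901] [0.0, -0.0, 0.001]
```

View pics/w9b.png

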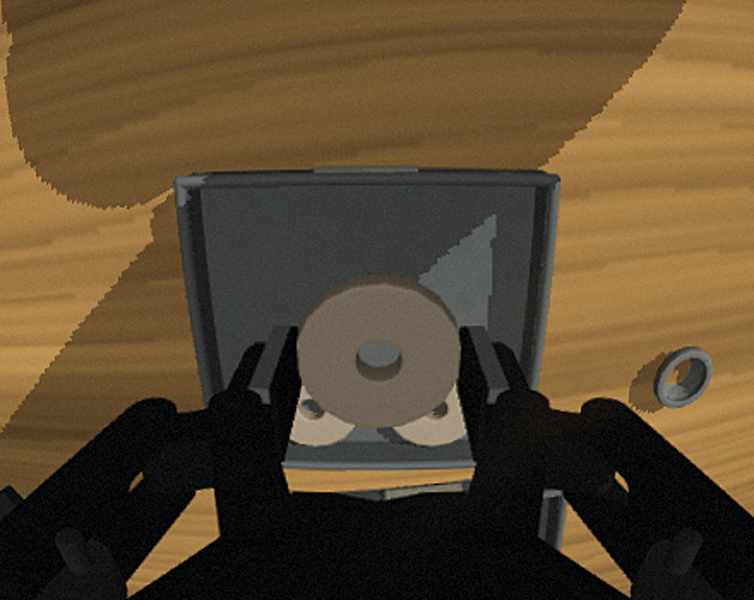

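The disc is held flat, centred over the free half. I'll lower it to contact.

Call:
{"fn": "apply_moves", "kwargs": {
  "motion": [
    [0.04,0,-0.001,0.05,0,0,0],
    [0.04,0,-0.001,0.08,0,0,0],
    [0.04,0,-0.001,0.088,0,0,0],
    [0.04,0,-0.001,0.091,0,0,0],
    [0.04,0,-0.001,0.093,0,0,0],
    [0.04,0,-0.001,0.093,0,0,0],
    [0.04,0,-0.001,0.093,0,0,0]
  ]
}}

```text
time: 23.6
tcp_pos: [0.3768, -0.3134, 0.0066]
tool_rot: [0.052, 0.999, -0.0, 0.001]
ft_force: [-0.1, 0.9, 3.2]
width: 0.0476
finger_force: 31.5
```

Call:
{"fn": "apply_moves", "kwargs": {
  "motion": [
    [0.04,0,0,0.0008,0,0,0],
    [0.04,0,0,0.001,0,0,0],
    [0.04,0,0,0.001,0,0,0]
  ]
}}

```text
time: 23.98
tcp_pos: [0.3768, -0.3134, 0.0064]
tool_rot: [0.052, 0.999, -0.0, 0.001]
ft_force: [-2.9, 2.7, 17.7]
width: 0.0478
finger_force: 32.9
```

Call:
{"fn": "apply_moves", "kwargs": {
  "motion": [
    [0.065,0,0,0,0,0,0],
    [0.065,0,0,0,0,0,0],
    [0.065,0,0,0,0,0,0],
    [0.065,0,0,-0.03,0,0,0],
    [0.065,0,0,-0.08,0,0,0],
    [0.065,0,0,-0.094,0,0,0],
    [0.065,0,0,-0.094,0,0,0]
  ]
}}

```text
time: 24.85
tcp_pos: [0.3768, -0.3134, 0.0994]
tool_rot: [0.052, 0.999, -0.001, 0.001]
ft_force: [0.7, -0.1, -0.7]
width: 0.0649
finger_force: 0.0
```

```bash
python3 m.py .468 -.1398 .1 90
```

```text
t 24.85 tcp [ 0.3768 -0.3134  0.0994] psi 83.99 w 0.0649
(0.468, -0.1398, 0.1, 90.0) -> [-0.0726, 0.1822, -0.0007] [-0.001, 0.002, -0.105]
```

Call:
{"fn": "apply_moves", "kwargs": {
  "motion": [
    [0.06,-0.073,0.182,0,0,0,-0.105],
    [0.06,-0.073,0.182,0,0,0,-0.105],
    [0.06,-0.073,0.182,0,0,0,-0.105],
    [0.06,-0.073,0.182,0,0,0,-0.105],
    [0.06,-0.073,0.182,0,0,0,-0.105],
    [0.06,-0.073,0.182,0,0,0,-0.105]
  ]
}}

```text
time: 25.6
tcp_pos: [0.467, -0.1406, 0.0981]
tool_rot: [0.001, 1.0, 0.0, -0.001]
ft_force: [0.1, 0.6, -0.1]
width: 0.0601
finger_force: 0.0
```

Run:
```python
from m import *
go((.468,-.1398,.001,90)); im=snap('wrist','w10')
# find ring: hough circle in the strip ahead of the fingers, enlarged
g=cv2.resize(cv2.cvtColor(im[150:245,240:400],cv2.COLOR_RGB2GRAY),None,fx=4,fy=4,interpolation=cv2.INTER_CUBIC)
c=cv2.HoughCircles(cv2.GaussianBlur(g,(0,0),3),cv2.HOUGH_GRADIENT,1.5,40,param1=60,param2=30,minRadius=60,maxRadius=140)
print(c)
if c is not None:
  for u,v,r in c[0][:3]: print(240+u/4,150+v/4,r/4,pt('w10',240+u/4,150+v/4,.012,True))
```

```text
t 25.6 tcp [ 0.467  -0.1406  0.0981] psi 89.93 w 0.0601
(0.468, -0.1398, 0.001, 90) -> [-0.0011, 0.0007, 0.0971] [0.0, -0.001, -0.001]
[[[317.25 215.25  72.15]]]
319.3125 203.8125 18.0375 [ 0.4684192  -0.14157472  0.012     ]
```

Call:
{"fn": "apply_moves", "kwargs": {
  "motion": [
    [0.06,-0.001,0,0.05,0,0,0],
    [0.06,-0.001,0,0.09,0,0,0],
    [0.06,-0.001,0,0.096,0,0,0],
    [0.06,-0.001,0,0.096,0,0,0],
    [0.03,-0.001,0,0.096,0,0,0],
    [0.03,-0.001,0,0.096,0,0,0],
    [0.03,-0.001,0,0.096,0,0,0],
    [0.03,-0.001,0,0.096,0,0,0],
    [0.03,-0.001,0,0.096,0,0,0],
    [0.03,-0.001,0,0.096,0,0,0]
  ]
}}

```text
time: 26.9
tcp_pos: [0.47, -0.1401, 0.0045]
tool_rot: [-0.0, 1.0, -0.0, 0.001]
ft_force: [-0.9, -2.0, 5.1]
width: 0.0381
finger_force: 29.1
```

```bash
python3 m.py .571 -.298 .1 89
```

```text
t 26.9 tcp [ 0.47   -0.1401  0.0045] psi 90.02 w 0.0381
(0.571, -0.298, 0.1, 89.0) -> [-0.1012, -0.1581, -0.0951] [-0.001, 0.003, 0.018]
```

Call:
{"fn": "apply_moves", "kwargs": {
  "motion": [
    [0.03,0,0,-0.03,0,0,0],
    [0.03,0,0,-0.08,0,0,0],
    [0.03,-0.02,-0.02,-0.095,0,0,0],
    [0.03,-0.101,-0.158,-0.095,0,0,0.018],
    [0.03,-0.101,-0.158,-0.095,0,0,0.018],
    [0.03,-0.101,-0.158,-0.095,0,0,0.018],
    [0.03,-0.101,-0.158,-0.095,0,0,0.018],
    [0.03,-0.101,-0.158,-0.095,0,0,0.018],
    [0.03,-0.101,-0.158,-0.095,0,0,0.018]
  ]
}}

```text
time: 28.02
tcp_pos: [0.5694, -0.2964, 0.0981]
tool_rot: [0.008, 1.0, 0.0, -0.0]
ft_force: [-0.1, 0.2, -0.1]
width: 0.0378
finger_force: 29.9
```

Run:
```python
from m import *
go((.571,-.298,.009,89)); im=snap('wrist','w11'); s=snap('side','s11')
a=cv2.resize(im[90:400,130:510],(490,400)); b=cv2.resize(s[100:400,200:500],(310,310))
o=np.zeros((400,800,3),np.uint8); o[:,:490]=a; o[:310,490:]=b; cv2.imwrite('pics/c11.png',o[:,:,::-1])
```

```text
t 28.02 tcp [ 0.5694 -0.2964  0.0981] psi 89.03 w 0.0378
(0.571, -0.298, 0.009, 89) -> [-0.0017, -0.0016, 0.0891] [0.0, -0.001, 0.001]
```

View pics/c11.png

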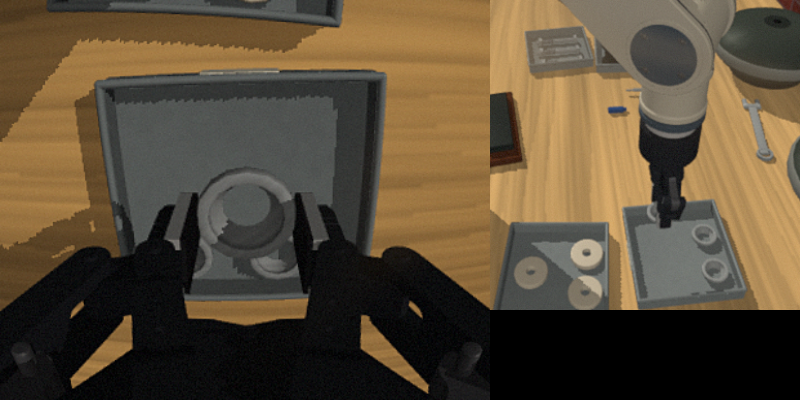

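The cup hangs level over the free half of its tray. On the right of the picture, the disc lies flat in its tray and three bolts lie parallel in theirs. I'll lower the cup to contact.

Call:
{"fn": "apply_moves", "kwargs": {
  "motion": [
    [0.03,0,0,0.05,0,0,0],
    [0.03,-0.001,0,0.08,0,0,0],
    [0.03,-0.001,0,0.086,0,0,0],
    [0.03,-0.001,0,0.089,0,0,0],
    [0.03,-0.001,0,0.0905,0,0,0],
    [0.03,-0.001,0,0.0905,0,0,0],
    [0.03,-0.001,0,0.0905,0,0,0]
  ]
}}

```text
time: 29.0
tcp_pos: [0.5718, -0.298, 0.0085]
tool_rot: [0.009, 1.0, -0.0, 0.001]
ft_force: [0.8, 1.6, 6.4]
width: 0.0379
finger_force: 30.5
```

Contact (+6 N). I'll release and lift clear.

Call:
{"fn": "apply_moves", "kwargs": {
  "motion": [
    [0.03,0,0,0.0004,0,0,0],
    [0.055,0,0,0.0004,0,0,0],
    [0.055,0,0,0.0004,0,0,0],
    [0.055,0,0,0.0004,0,0,0],
    [0.055,0,0,-0.03,0,0,0],
    [0.055,0,0,-0.08,0,0,0],
    [0.055,0,0,-0.14,0,0,0],
    [0.055,0,0,-0.2,0,0,0],
    [0.055,0,0,-0.2,0,0,0],
    [0.055,0,0,-0.2,0,0,0]
  ]
}}

```text
time: 30.25
tcp_pos: [0.5707, -0.2975, 0.207]
tool_rot: [0.009, 1.0, 0.0, -0.0]
ft_force: [0.2, -0.5, -0.5]
width: 0.0549
finger_force: 0.0
```

Run:
```python
from m import *
go(); w=snap('wrist','w12'); s=snap('side','s12'); c=snap('scene','c12')
# numeric checks without viewing: gauge unmoved (dark/bright template), change vs first pictures
for f,im,box in(('side',s,(165,205,325,380)),('scene',c,(255,300,300,345))):
    a=cv2.imread(f'pics/{f}0.png',0); b=cv2.cvtColor(im,cv2.COLOR_RGB2GRAY); y0,y1,x0,x1=box
    r=cv2.matchTemplate(b[y0-8:y1+8,x0-8:x1+8],a[y0:y1,x0:x1],cv2.TM_CCOEFF_NORMED); _,m,_,l=cv2.minMaxLoc(r); print(f,'gauge score',round(m,3),'shift',l[0]-8,l[1]-8)
# handle in its tray: compare placed vs fixed in the scene view: project expected points and report darkness
for f,im in(('side',s),('scene',c)):
    d=np.load('pics/%s12.npz'%f[0]) if f=='side' else np.load('pics/c12.npz')
    out=[]
    for p in [(.563,.331,.015),(.58,.331,.061),(.61,.33,.061),(.64,.328,.061),(.6,.29,.004),(.61,.37,.004),(.61,.252,.061)]:
        q=d['V'][:3,:3]@p+d['V'][:3,3]; u=d['K']@q; u=u[:2]/u[2]; out.append(int(im[int(u[1]),int(u[0])].mean()))
    print(f,'handle pts/floor/floor/fixed',out)
```

```text
t 30.25 tcp [ 0.5707 -0.2975  0.207 ] psi 88.98 w 0.0549
side gauge score 0.304 shift 8 0
scene gauge score 0.945 shift 0 0
side handle pts/floor/floor/fixed [69, 60, 58, 46, 100, 90, 58]
scene handle pts/floor/floor/fixed [32, 25, 19, 19, 78, 75, 19]
```

```bash
python3 -c "
from bench import workorder
print(workorder.sign_off())"
```

```text
the job is handed in; nothing more can be done
None
```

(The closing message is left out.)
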